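# Shift the mixer drive into third and start it

## Robot

A 6-joint arm with a two-finger parallel gripper is mounted at the origin on a cart in front of the work surface, level with it; the furniture and walls round the work are solid. World frame = base frame: x ahead of the robot, y to its left, z up, the work surface at z = 0. Lengths are in m, angles in rad, forces in N, time in s.
With the tool pointing down it reaches from about 0.35 to 0.975 m from the base axis. Payload 4.9 kg.
Tool frame: the origin (TCP) lies at the very end of the fingers, on their centre line; the grasp point (between the pads) lies 19 mm behind it; y points along the fingers, z is the direction in which the jaws open and shut, and the axes are right-handed (so a half turn about y gives the same grasp; the last joint's range is limited). The gripper opens to 85 mm and grips with 20 to 120 N. Pads are 22 mm wide; open, the fingers measure 114 mm over their backs; the gripper's body (76 mm by 85 mm) begins 54 mm behind the grasp point. The pads swing forward as they close: fully open they stand 13 mm farther back than shut.
Start: joints at [1.178, 0.053, 1.613, -0, 1.476, -0.119], TCP at [0.169, 0.602, 0.231] pointing down, gripper open.
Joint ranges: [-3.01, 3.01], [-1.01, 2.22], [0.06, 2.58], [-1.02, 4.17], [0.09, 2.62], [-3.14, 3.14]. Speed limits (rad/s): [2.57, 2.57, 3.14, 3.14, 3.14, 3.14].

## Interface

Orientations are given as a rotation vector (axis times angle).
In Python, from station import ctrl gives the robot as it stands.
- The arm moves only by the tool arm_command, never from a script. Its argument "steps" is a list of rows, each a list of 3 entries, a list of its own where there are three numbers: the shift along the tool's x, y, z in m, then the turn, a rotation vector about the tool's x, y, z in degrees, then the opening, from 0 (shut) to 1 (fully open). In form: [[[dx, dy, dz], [ax, ay, az], gripper], ...]. A call has 1 to 5 rows; each row is the pose to reach, as a shift and turn from the pose measured when the call began, along the tool's axes at that moment; what a row does not reach only later rows make up. A row lasts 1/10 s, in which the tool goes at most 50 mm and 8.59 degrees, less where a joint would pass 70% of its speed; a pose out of reach is approached as far as the arm can. A call with a gripper value outside its range is refused whole. The fingers move at their own pace and stop on an object; "force" is the grip in N (left out, the last holds). Time passes only in rows, so rows that repeat a pose let the fingers close. It gives the time, the measured TCP pose, the force and the opening at its end, in the units of the state.
- ctrl.get_obs(): the state, without advancing time (a new reading comes with each control period).
- ctrl.get_image(name): name is "scene" or "top"; returns a dict with "img" (420x560x3 uint8, red, green, blue), "camera_matrix" (3x3 intrinsics, pixels), "k1" (the pictures are not rectified: a ray, as slopes to the right and down, at radius r is drawn at 1 + k1 r^2 times it, then the intrinsics apply), "world_from_camera" (4x4, takes a point from camera to world coordinates). Camera axes: x right, y up, looking along -z (the intrinsics and any distortion apply to the point x, -y, -z); pixel columns grow to the right and rows downward; lengths in m; the calibration is good to about 2 mm. A picture is of the moment at which its call begins. There is no depth.
- ctrl.finish_job(): hands the job in, once; it reports no verdict.
Trained networks look in a picture, given as the dict that the camera call returned (one of the last four; its "shot" number tells which), for a name from the list of things; names that differ only in an ending like _2 or _b are one class to them, and where a whole thing is asked for, a point or a joint stands for the part that bears it (a point fixed in the world has none). Each returns a list of dicts, best first, with "confidence" (0 to 1); they miss things now and then, are a little off and sometimes report something else, mostly with a low value. They report only what shows in the picture. A call takes as long as a camera call.
- ctrl.boxes_of(picture, name): "position" ([row, column] in pixels, amid what is visible of it).
The state is a dict: "t": time; "q": joint angles; "dq": joint speeds; "effort": joint torques, N m; "tool_pos": TCP position; "tool_rot": TCP orientation; "contact_force": force on the tool from outside, world axes, zero at the start; "wrist_torque": the same for the moment, N m; "opening": finger opening in m.
Only numpy, scipy, OpenCV 4.12 (cv2) and the standard library are available. Lean on these libraries where they do the work, as an engineer would, in place of code of your own. Each camera call takes 0.05 s, during which the arm holds its last target.

## Task

Put the bench mixer's drive into third gear: with the fingertips push the gear lever along its H-shaped gate to neutral, across to the right lane, then fully forward into the slot with three red dots. Only then press the green start button down and let it go. Do not grip, force or lift the lever's knob, and leave the things round the drive where they are.

Things in the scene. Friction and masses are not known exactly. Their poses are not given: they have to be found in the camera images.
- mixer_drive: geared drive of a bench mixer: white box 140 (x) x 196 (y) x 100 (z) mm, fixed to the bench. Origin under its centre, on the bench; own x points forward (away from the operator), y left, z up. An aluminium plate (100 x 108 mm) with an H-shaped gate covers the right part of its top; the green start button stands on the left part
- gate_centre (a point): centre of the H gate, on the plate's top face, 100 mm above the bench; 35 mm right of the drive's centre. The H: a cross channel (neutral), 18 mm wide, and a left and a right lane, 14 mm wide, centred 22 mm left and right, running 30 mm forward and back. Dots mark the slots: one forward left, two back left, three (red) forward right, four back right
- slot_three (a point): the lever's fully home place in the third slot (three red dots, forward right), on the top face of the plate: 25 mm forward and 22 mm right of gate_centre
- gear_knob: yellow knob of the gear lever; this origin lies at the lever's pivot, 94 mm below the plate's top face; its z runs up the lever. The steel stem, 10 mm thick, is held by the gate: it can only go along the H. The lever tilts about the pivot, stays where it is left and resists with about 2 N at the knob; 40 N is forcing it
- knob_centre (a point): middle of the yellow knob: a cylinder 30 mm across and 31 mm long on the lever's axis, 132 mm from the pivot; with the lever upright its centre is 38 mm and its lower edge 22 mm above the gate plate. Between the lanes it travels 65 mm; from neutral to the end of a slot about 36 mm
- knob_front: the front quarter of the yellow knob's side (toward the operator, -x of the drive); same origin and axes as gear_knob
- knob_back: the back quarter of the yellow knob's side (toward the wall, +x); same origin and axes as gear_knob
- knob_left: the left quarter of the yellow knob's side (toward +y); same origin and axes as gear_knob
- knob_right: the right quarter of the yellow knob's side (toward -y); same origin and axes as gear_knob
- swing_across (a joint): sideways lean of the lever (rad): positive left, negative right (the drive's own sides). +0.24 is the middle of the left lane, -0.24 of the right lane; the outer walls stop it near +0.26 and -0.26. It can leave a lane only while swing_fore is within about 0.04 of 0
- swing_fore (a joint): fore-and-aft lean of the lever (rad): positive forward (the drive's +x), 0 neutral (in the cross channel); the slots' ends stop it near +0.27 and -0.27. At the start the lever is somewhere along the left lane, forward, back or near neutral
- lift_ring (a joint): rise of knob and red lock-out ring along the stem (m): 0 down (a spring of about 4 N holds it there), 0.014 up
- start_button (a joint): travel of the green start button (m): 0 out, 0.006 fully down, which takes 5 N; it springs back
- start_button_top (a point): centre of the upper face of the round green start button, 30 mm across; it is pressed straight down
- vial_orange: an upright vial with an orange cap, 26 mm wide, 62 mm tall, left of the drive; a loose bystander, origin at its underside's centre or middle, to be left where it is
- reagent_c: an upright small brown bottle with a white cap, 60 mm wide, 118 mm tall, right of the drive; a loose bystander, origin at its underside's centre or middle, to be left where it is
- falcon_1: a white tube with an orange cap lying behind the drive, 114 mm long; a loose bystander, origin at its underside's centre or middle, to be left where it is
- microtube_1: a tiny white tube with a blue cap lying behind the drive, 41 mm long; a loose bystander, origin at its underside's centre or middle, to be left where it is
- rack_blue: a blue tip rack, 83x122x61 mm, on the far left; a loose bystander, origin at its underside's centre or middle, to be left where it is
- timer: a white bench timer, 60x68x17 mm, on the far left; a loose bystander, origin at its underside's centre or middle, to be left where it is

How it is judged:
On the way, in this order (a step that is already met when the one before it is completed fails the run):
1. the lever has been moved across to the right lane in neutral (value of joint swing_across below -0.15 rad and value of joint swing_fore between -0.1 and 0.1 rad), for 0.1 s.
2. the lever is fully forward in the third slot (value of joint swing_across below -0.19 rad and value of joint swing_fore above 0.22 rad), for 0.2 s.
3. the start button is pressed down (value of joint start_button above 0.004 m), for 0.1 s.
At the end, for the whole second after the job is handed in: the lever rests in the third slot (swing_across below -0.19, swing_fore above 0.22), the start button has been pressed at least 4 mm and is out again (under 2 mm), the knob is down (all of step 2 and value of joint start_button below 0.002 m and value of joint lift_ring below 0.004 m); the robot touches nothing.
It fails at once if the start button is pressed while the lever is not home in third (value of joint start_button above 0.003 m and not (value of joint swing_across below -0.19 rad and value of joint swing_fore above 0.22 rad)).
It fails at once if the knob is lifted more than 6 mm (value of joint lift_ring above 0.006 m).
It fails at once if the fingers press or squeeze the knob with more than 40 N (contact force between the fingers and gear_knob above 40 N).
It fails at once if the knob is gripped: the fingers press on two opposite sides of it at once with over 1.5 N each ((contact force between the fingers and knob_front above 1.5 N and contact force between the fingers and knob_back above 1.5 N) or (contact force between the fingers and knob_left above 1.5 N and contact force between the fingers and knob_right above 1.5 N)).
It fails at once if a bystander is moved more than 25 mm (distance of any of vial_orange, reagent_c, falcon_1, microtube_1, rack_blue, timer from where it was at the start of the episode above 0.025 m).
It also fails if it takes over 58 s, if anything falls off the work surface, if the arm or the gripper's body presses on something with over 40 N, if the wrist force passes 120 N, or if a joint passes its speed limit or range.

## Working session

There is one attempt and no reset: what is moved stays moved. The work goes in short steps, Python scripts to look and compute and a tool call to move; the robot and the scene stay as the last step left them, time stands still between calls to the robot, and variables do not carry over. Pictures are saved under pics/ and viewed, and the job is handed in when it is done.

Besides the shell and the picture viewer there is one more tool, called after "Call:" by a JSON object that holds its "method" and its "body", one argument or row to a line. arm_command: Moves the arm, as the interface text tells. Its arguments: {"type":"object","properties":{"steps":{"type":"array"},"force":{"type":"number"}},"required":["steps"]}

```bash
ls; mkdir -p pics
cat > h.py <<'E'
import numpy as np, cv2
from station import ctrl
def shot(name,fn):
    p=ctrl.get_image(name); cv2.imwrite('pics/'+fn,cv2.cvtColor(p['img'],cv2.COLOR_RGB2BGR)); return p
def ray(p,rc):
    K=np.array(p['camera_matrix']);k1=p['k1'];T=np.array(p['world_from_camera'])
    d=cv2.undistortPoints(np.array([[[rc[1],rc[0]]]],float),K,np.array([k1,0,0,0.]))[0,0]
    v=T[:3,:3]@np.array([d[0],-d[1],-1.]); return T[:3,3],v/np.linalg.norm(v)
def atz(p,rc,z):
    o,v=ray(p,rc); return o+v*(z-o[2])/v[2]
def tri(rs):
    A=np.zeros((3,3));b=np.zeros(3)
    for o,v in rs:
        M=np.eye(3)-np.outer(v,v);A+=M;b+=M@o
    x=np.linalg.solve(A,b); return x,[np.linalg.norm((np.eye(3)-np.outer(v,v))@(x-o)) for o,v in rs]
def proj(p,X):
    K=np.array(p['camera_matrix']);k1=p['k1'];T=np.array(p['world_from_camera'])
    c=np.linalg.inv(T)@np.r_[X,1]; s=np.array([c[0],-c[1]])/-c[2]
    s=s*(1+k1*(s@s)); return np.array([K[1,1]*s[1]+K[1,2],K[0,0]*s[0]+K[0,2]])
E
python3 - <<'E'
from h import *
np.set_printoptions(precision=4,suppress=True)
o=ctrl.get_obs(); print(o)
S=shot('scene','s0.png');T=shot('top','t0.png')
for p in(S,T):
    print(p['camera_matrix'],p['k1'],p['world_from_camera'])
    for n in ['mixer_drive','gear_knob','knob_centre','gate_centre','slot_three','start_button','start_button_top','vial_orange','reagent_c']:
        try: print(n,[(np.round(b['position'],1),round(b['confidence'],2)) for b in ctrl.boxes_of(p,n)[:3]])
        except Exception as e: print(n,e)
E
```

```text
pics
{'t': 0.0, 'q': array([ 1.178 ,  0.0534,  1.6143, -0.    ,  1.476 , -0.119 ]), 'dq': array([-0.0009,  0.0005, -0.0008, -0.0003, -0.0008,  0.0011]), 'effort': array([ -0.0017, -39.3671, -37.0183,  -0.0002,   0.007 ,   0.    ]), 'tool_pos': array([0.1687, 0.6011, 0.23  ]), 'tool_rot': array([-1.5622,  0.2154, -0.2145]), 'contact_force': array([-0.158 ,  0.5926, -0.3343]), 'wrist_torque': array([-0.0356,  0.0255, -0.0217]), 'opening': 0.08553760631945989}
[[396.1458   0.     282.7764]
 [  0.     396.1458 207.0098]
 [  0.       0.       1.    ]] 0.0027000794249622275 [[ 0.6252  0.4322 -0.6499  0.0163]
 [-0.7802  0.3698 -0.5045 -0.0963]
 [ 0.0223  0.8225  0.5684  0.5881]
 [ 0.      0.      0.      1.    ]]
mixer_drive [(array([259.2, 324.1]), 0.76)]
gear_knob [(array([224.5, 330.1]), 0.56)]
knob_centre [(array([223.8, 329.3]), 0.79), (array([258.8, 324.8]), 0.16)]
gate_centre [(array([253.9, 323. ]), 0.75)]
slot_three [(array([256.5, 321.7]), 0.9)]
start_button []
start_button_top []
vial_orange [(array([235.2, 263.6]), 0.65)]
reagent_c [(array([309.5, 381.1]), 0.72)]
[[509.8289   0.     277.2068]
 [  0.     509.8289 209.8504]
 [  0.       0.       1.    ]] -0.17428597058130788 [[ 0.0109  0.9844 -0.1754  0.3521]
 [-0.9999  0.0126  0.0089  0.3409]
 [ 0.011   0.1752  0.9845  1.3602]
 [ 0.      0.      0.      1.    ]]
mixer_drive [(array([225. , 322.6]), 0.63)]
gear_knob []
knob_centre []
gate_centre [(array([221.9, 321.7]), 0.86)]
slot_three [(array([219.1, 324.9]), 0.67), (array([217.9, 297.9]), 0.55)]
start_button [(array([225.7, 379.6]), 0.54), (array([219.2, 297.4]), 0.45)]
start_button_top [(array([218.6, 297.4]), 0.41)]
vial_orange []
reagent_c [(array([226.5, 378.9]), 0.94)]
```

Run:
```python
import cv2
for a,(r0,r1,c0,c1) in {'s0':(150,350,220,420),'t0':(150,300,220,420)}.items():
    i=cv2.imread(f'pics/{a}.png'); cv2.imwrite(f'pics/{a}c.png',cv2.resize(i[r0:r1,c0:c1],None,fx=3,fy=3,interpolation=cv2.INTER_CUBIC))
```

```text
(no output)
```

View pics/s0.png

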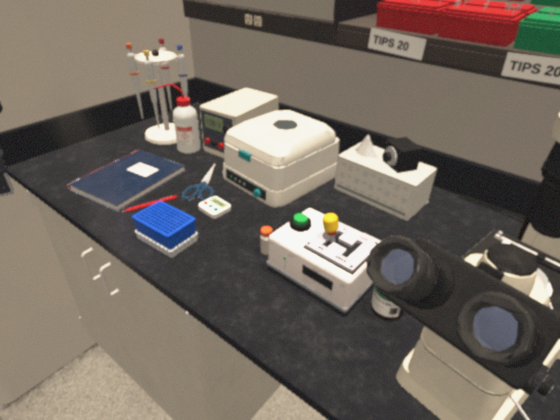

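View pics/t0.png

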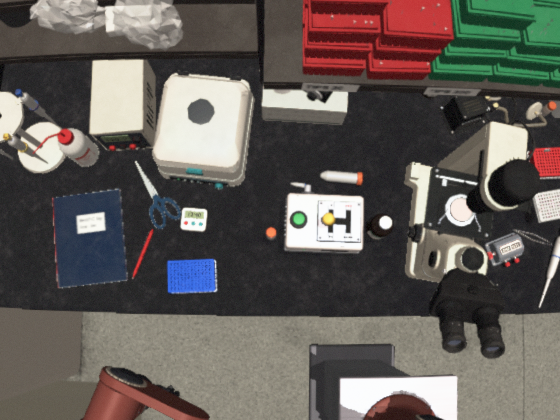

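```bash
sleep 0
```

```text
(no output)
```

View pics/s0c.png

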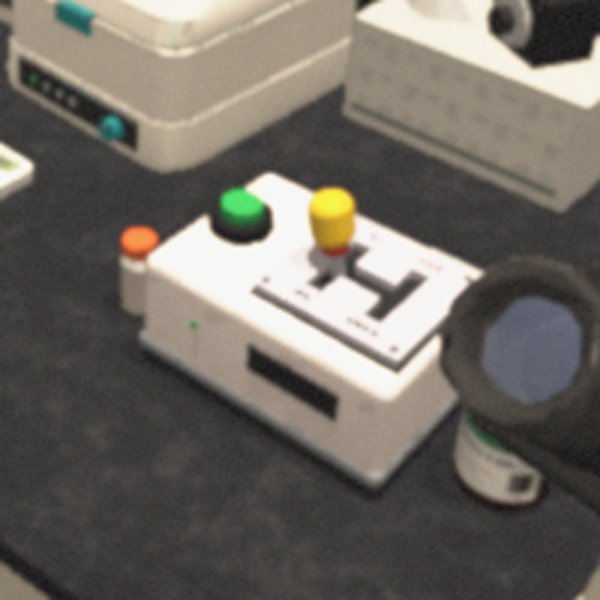

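View pics/t0c.png

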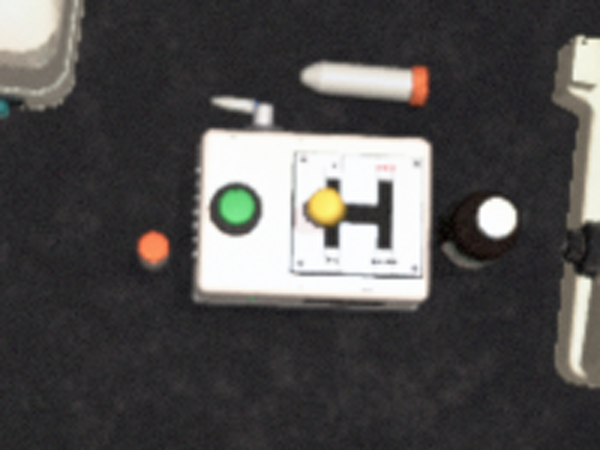

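Run:
```python
from h import *
np.set_printoptions(precision=4,suppress=True)
S=shot('scene','s1.png');T=shot('top','t1.png')
c=lambda x,y:(150+(y-1)/3,220+(x-1)/3)
for n,(x,y) in dict(TL=(205,130),TR=(430,138),BR=(428,300),BL=(197,292),pTL=(296,152),pTR=(424,160),pBR=(420,274),pBL=(292,272),laneL_f=(333,180),laneR_f=(387,180),laneR_b=(384,249),laneL_b=(331,246),orange=(430,86)).items():
    print(n,atz(T,c(x,y),0.1))
def seg(p,lo,hi,box):
    h=cv2.cvtColor(p['img'],cv2.COLOR_RGB2HSV); m=cv2.inRange(h,lo,hi); z=np.zeros_like(m); r0,r1,c0,c1=box; z[r0:r1,c0:c1]=m[r0:r1,c0:c1]
    ys,xs=np.nonzero(z); return (ys.mean(),xs.mean()),len(ys),(ys.min(),ys.max(),xs.min(),xs.max())
Y=((20,120,100),(33,255,255)); G=((50,120,60),(80,255,255))
R={}
for nm,hs in (('Y',Y),('G',G)):
    a=seg(S,*hs,(190,270,280,370)); b=seg(T,*hs,(190,250,280,360)); print(nm,a,b)
    print(tri([ray(S,a[0]),ray(T,b[0])]))
    print('z0.1',atz(T,b[0],0.1),'z.12',atz(T,b[0],0.12), 'z.138', atz(T,b[0],.138))
```

```text
TL [0.6202 0.3027 0.1   ]
TR [0.616  0.1119 0.1   ]
BR [0.4784 0.116  0.1   ]
BL [0.4832 0.3083 0.1   ]
pTL [0.6023 0.2259 0.1   ]
pTR [0.5969 0.1174 0.1   ]
pBR [0.5001 0.1224 0.1   ]
pBL [0.5007 0.2295 0.1   ]
laneL_f [0.5788 0.1949 0.1   ]
laneR_f [0.5794 0.1492 0.1   ]
laneR_b [0.5208 0.1524 0.1   ]
laneL_b [0.5229 0.1969 0.1   ]
orange [0.6613 0.1109 0.1   ]
Y ((np.float64(221.46456692913387), np.float64(330.5314960629921)), 254, (np.int64(212), np.int64(231), np.int64(323), np.int64(338))) ((np.float64(218.58771929824562), np.float64(328.53508771929825)), 114, (np.int64(212), np.int64(224), np.int64(323), np.int64(335)))
(array([0.5504, 0.2038, 0.139 ]), [np.float64(0.0011618495281821148), np.float64(0.0011618495281820026)])
z0.1 [0.556  0.2004 0.1   ] z.12 [0.5527 0.2026 0.12  ] z.138 [0.5498 0.2046 0.138 ]
G ((np.float64(218.6865671641791), np.float64(299.6940298507463)), 134, (np.int64(213), np.int64(224), np.int64(293), np.int64(307))) ((np.float64(218.08247422680412), np.float64(298.3298969072165)), 97, (np.int64(213), np.int64(224), np.int64(293), np.int64(304)))
(array([0.5549, 0.2769, 0.1083]), [np.float64(0.00016410773852381958), np.float64(0.00016410773852394193)])
z0.1 [0.5563 0.2763 0.1   ] z.12 [0.5531 0.2774 0.12  ] z.138 [0.5502 0.2783 0.138 ]
```

```bash
cat >> h.py <<'E'
from scipy.spatial.transform import Rotation as Ro
def R0(): return Ro.from_rotvec(ctrl.get_obs()['tool_rot']).as_matrix()
def st():
    o=ctrl.get_obs(); print('t',round(o['t'],2),'pos',np.round(o['tool_pos'],4),'F',np.round(o['contact_force'],2),'open',round(o['opening'],4)); return o
def to(target,Rt=None):
    o=ctrl.get_obs(); R=Ro.from_rotvec(o['tool_rot']).as_matrix()
    print('shift tool',np.round(R.T@(np.array(target)-o['tool_pos']),4))
    if Rt is not None: print('turn deg',np.round(np.degrees(Ro.from_matrix(R.T@Rt).as_rotvec()),2))
E
python3 - <<'E'
from h import *
np.set_printoptions(precision=4,suppress=True)
R=R0(); print(R)
S=ctrl.get_image('scene');T=ctrl.get_image('top')
for s,t in (((268,405),(340,452)),((325,497),(345,495)),((260,515),(180,515))): print(tri([ray(S,s),ray(T,t)]))
for z in (.2,.3): print(atz(T,(275,432),z),atz(T,(230,408),z),atz(T,(160,425),z))
a=-0.035
for base in (np.array([[0,0,1],[-1,0,0],[0,-1,0]]).T,):
    pass
# desired: y tool = -z world; tool z horizontal
for ang in (0,90,180,-90):
    th=a+np.radians(ang); z=np.array([np.cos(th),np.sin(th),0]);y=np.array([0,0,-1.]);x=np.cross(y,z)
    Rt=np.c_[x,y,z]; print(ang,np.degrees(Ro.from_matrix(R.T@Rt).as_rotvec()))
E
```

```text
[[ 0.9628 -0.      0.2704]
 [-0.2704 -0.      0.9628]
 [-0.     -1.     -0.    ]]
(array([ 0.275 , -0.0227,  0.3556]), [np.float64(0.004735485882429012), np.float64(0.004735485882429017)])
(array([ 0.2603, -0.1054,  0.3617]), [np.float64(0.0016513823647180917), np.float64(0.001651382364718144)])
(array([ 0.5973, -0.1557,  0.2382]), [np.float64(0.07298237264504215), np.float64(0.07298237264504216)])
[ 0.4104 -0.0292  0.2   ] [0.515  0.0252 0.2   ] [ 0.6849 -0.0232  0.2   ]
[0.4053 0.0027 0.3   ] [0.501  0.0524 0.3   ] [0.6562 0.0082 0.3   ]
0 [ 0.0007 76.319   0.0005]
90 [  0.0008 -13.681   -0.0001]
180 [   0.0005 -103.681    -0.0007]
-90 [  0.0002 166.319    0.0011]
```

Run:
```python
from h import *
a=-0.035;th=a+np.pi/2; z=np.array([np.cos(th),np.sin(th),0]);y=np.array([0,0,-1.]);x=np.cross(y,z)
Rt=np.c_[x,y,z]
to([.36,.42,.25],Rt); to([.551,.246,.21],Rt)
```

```text
shift tool [ 0.2331 -0.0187 -0.1233]
turn deg [  0.   -13.68  -0.  ]
shift tool [ 0.464   0.0213 -0.2391]
turn deg [  0.   -13.68  -0.  ]
```

Call:
{"method": "arm_command", "body": {
  "steps": [
    [[0.045, -0.004, -0.024], [0, -3, 0], 0],
    [[0.09, -0.008, -0.048], [0, -6, 0], 0],
    [[0.135, -0.012, -0.072], [0, -9, 0], 0],
    [[0.18, -0.016, -0.096], [0, -12, 0], 0],
    [[0.233, -0.019, -0.123], [0, -13.7, 0], 0]
  ]
}}

```text
t: 1.7
tool_pos: [0.3508, 0.4285, 0.2502]
tool_rot: [-1.57, 0.025, -0.026]
contact_force: [0.9, -0.8, -0.5]
opening: 0.0122
```

Run:
```python
from h import *
a=-0.035;th=a+np.pi/2; z=np.array([np.cos(th),np.sin(th),0]);y=np.array([0,0,-1.]);x=np.cross(y,z)
Rt=np.c_[x,y,z]
st();to([.551,.246,.21],Rt)
```

```text
t 1.7 pos [0.3508 0.4285 0.2502] F [ 0.92 -0.8  -0.55] open 0.0122
shift tool [ 0.206   0.0402 -0.1759]
turn deg [-0.04  0.14  0.04]
```

Call:
{"method": "arm_command", "body": {
  "steps": [
    [[0.035, 0.005, -0.03], [0, 0, 0], 0],
    [[0.075, 0.01, -0.064], [0, 0, 0], 0],
    [[0.115, 0.02, -0.098], [0, 0, 0], 0],
    [[0.155, 0.03, -0.132], [0, 0, 0], 0],
    [[0.195, 0.04, -0.166], [0, 0, 0], 0]
  ]
}}

```text
t: 2.2
tool_pos: [0.5322, 0.2633, 0.2127]
tool_rot: [-1.569, 0.024, -0.027]
contact_force: [0.4, 1.1, -0.1]
opening: -0.0
```

Run:
```python
from h import *
a=-0.035;th=a+np.pi/2; z=np.array([np.cos(th),np.sin(th),0]);y=np.array([0,0,-1.]);x=np.cross(y,z)
Rt=np.c_[x,y,z]
st();to([.551,.246,.125],Rt)
S=shot('scene','s2.png');T=shot('top','t2.png')
for a,(r0,r1,c0,c1) in {'s2':(130,330,220,420),'t2':(150,300,220,420)}.items():
    i=cv2.imread(f'pics/{a}.png'); cv2.imwrite(f'pics/{a}c.png',cv2.resize(i[r0:r1,c0:c1],None,fx=3,fy=3,interpolation=cv2.INTER_CUBIC))
```

```text
t 2.2 pos [0.5322 0.2633 0.2127] F [ 0.39  1.14 -0.09] open -0.0
shift tool [ 0.0192  0.0877 -0.0168]
turn deg [-0.07  0.12  0.09]
```

View pics/s2.png

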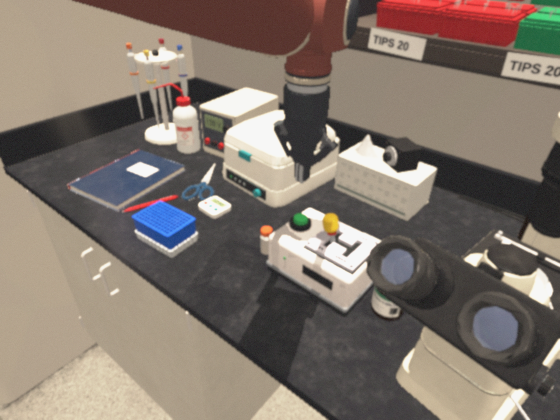

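View pics/t2.png

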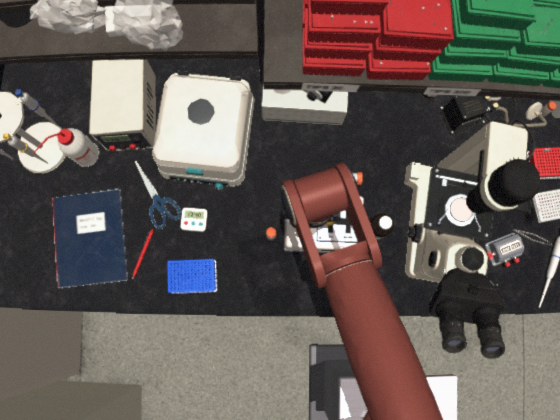

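View pics/s2c.png

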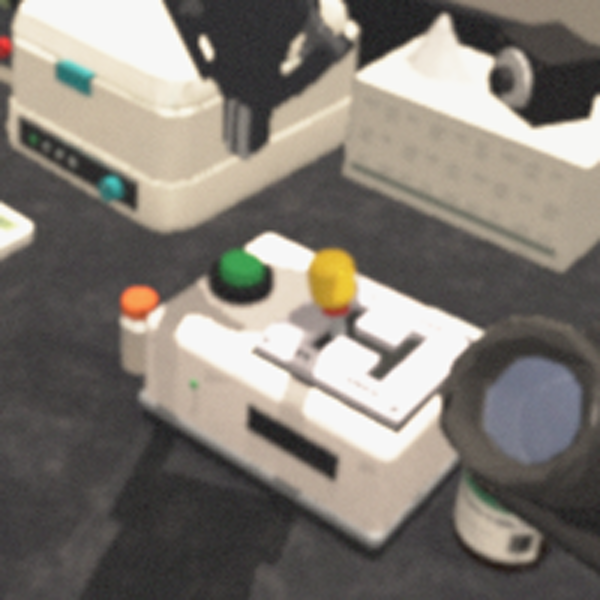

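Call:
{"method": "arm_command", "body": {
  "steps": [
    [[0.019, 0.02, -0.017], [0, 0, 0], 0],
    [[0.019, 0.04, -0.017], [0, 0, 0], 0],
    [[0.019, 0.06, -0.017], [0, 0, 0], 0],
    [[0.019, 0.075, -0.017], [0, 0, 0], 0],
    [[0.019, 0.087, -0.017], [0, 0, 0], 0]
  ]
}}

```text
t: 2.8
tool_pos: [0.5512, 0.243, 0.1227]
tool_rot: [-1.572, 0.031, -0.029]
contact_force: [-0.2, -0.7, -1.1]
opening: -0.0001
```

Run:
```python
from h import *
st();to([.551,.246,.124])
S=shot('scene','s3.png');a=S['img'][150:350,220:420,::-1]
cv2.imwrite('pics/s3c.png',cv2.resize(a,None,fx=3,fy=3,interpolation=cv2.INTER_CUBIC))
o=ctrl.get_obs();print(proj(S,o['tool_pos']))
```

```text
t 2.8 pos [0.5512 0.243  0.1227] F [-0.19 -0.71 -1.06] open -0.0001
shift tool [-0.0003 -0.0013  0.003 ]
[221.39549849 312.53674998]
```

View pics/s3c.png

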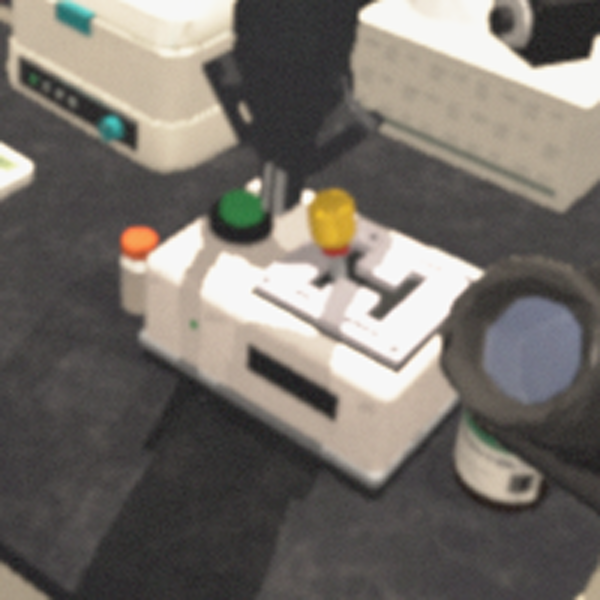

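Call:
{"method": "arm_command", "body": {
  "steps": [
    [[0.0, 0, -0.005], [0, 0, 0], 0],
    [[0, 0, -0.01], [0, 0, 0], 0],
    [[0, 0, -0.015], [0, 0, 0], 0],
    [[0, 0, -0.02], [0, 0, 0], 0],
    [[0, 0, -0.025], [0, 0, 0], 0]
  ]
}}

```text
t: 3.35
tool_pos: [0.55, 0.2175, 0.1221]
tool_rot: [-1.572, 0.032, -0.029]
contact_force: [0.2, 2.3, 2.6]
opening: -0.0003
```

```bash
cat >> h.py <<'E'
def look(fn):
    S=shot('scene',fn);a=S['img'][150:350,220:420,::-1]
    cv2.imwrite('pics/'+fn[:-4]+'c.png',cv2.resize(a,None,fx=3,fy=3,interpolation=cv2.INTER_CUBIC))
    h=cv2.cvtColor(S['img'],cv2.COLOR_RGB2HSV); m=cv2.inRange(h,(20,120,60),(33,255,255));m[:190]=0;m[290:]=0;m[:,:280]=0;m[:,400:]=0
    ys,xs=np.nonzero(m); rc=(ys.mean(),xs.mean())
    # knob centre: intersect ray with sphere r=.132 about pivot
    g=np.array([.550,.1737]);P=np.array([g[0],g[1],.006]);o,v=ray(S,rc)
    b=v@(o-P);c=(o-P)@(o-P)-.132**2;disc=b*b-c
    X=o+v*(-b-np.sqrt(max(disc,0)));d=X-P;a=-.035
    ux=np.array([np.cos(a),np.sin(a)]);uy=np.array([-np.sin(a),np.cos(a)])
    print('knob',np.round(X,4),'n',len(ys),'fore %.3f across %.3f'%(np.arcsin(d[:2]@ux/.132),np.arcsin(d[:2]@uy/.132)),'disc',round(disc,6))
    st(); return S
E
python3 - <<'E'
from h import *
look('s4.png')
E
```

```text
knob [0.5556 0.1906 0.1368] n 264 fore 0.038 across 0.130 disc 0.004543
t 3.4 pos [0.5498 0.2167 0.1217] F [1.22 2.3  1.77] open 0.0003
```

View pics/s4c.png

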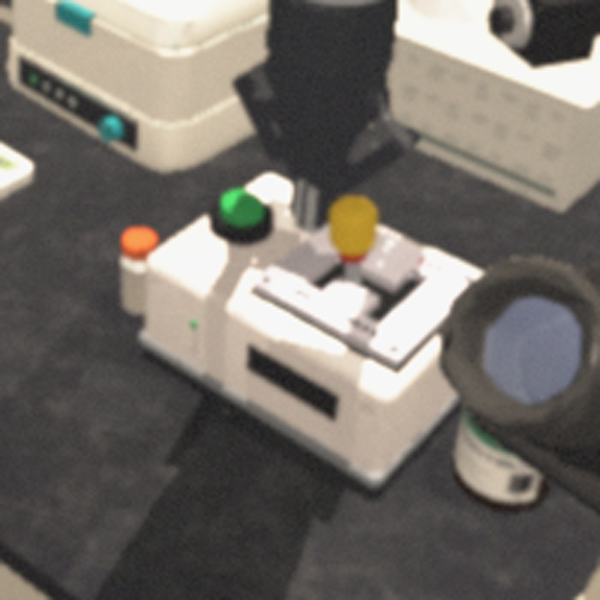

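Call:
{"method": "arm_command", "body": {
  "steps": [
    [[0.002, 0.001, -0.006], [0, 0, 0], 0],
    [[0.003, 0.003, -0.012], [0, 0, 0], 0],
    [[0.003, 0.005, -0.018], [0, 0, 0], 0],
    [[0.003, 0.007, -0.024], [0, 0, 0], 0],
    [[0.003, 0.008, -0.028], [0, 0, 0], 0]
  ]
}}

```text
t: 3.9
tool_pos: [0.5516, 0.188, 0.1134]
tool_rot: [-1.573, 0.033, -0.029]
contact_force: [-0.3, 1.9, 2.0]
opening: -0.0001
```

Run:
```python
from h import *
look('s5.png')
```

```text
knob [0.5526 0.1603 0.1373] n 264 fore 0.024 across -0.101 disc 0.006731
t 3.95 pos [0.5516 0.1875 0.1133] F [0.62 1.54 0.31] open 0.0003
```

View pics/s5c.png

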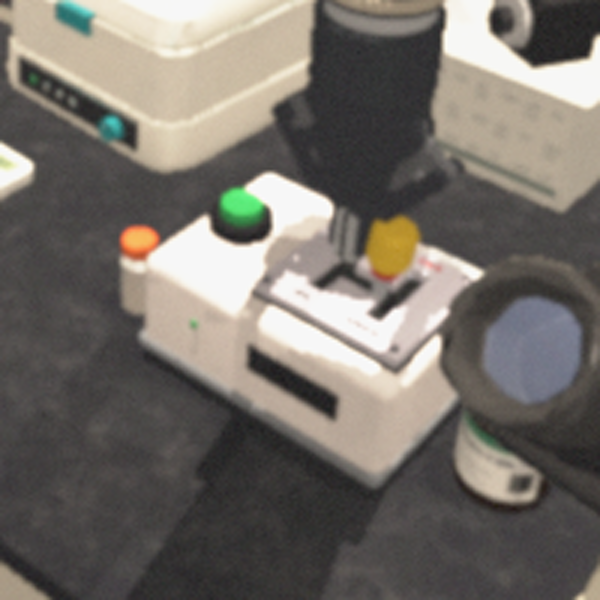

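Call:
{"method": "arm_command", "body": {
  "steps": [
    [[0, 0, -0.005], [0, 0, 0], 0],
    [[0, 0, -0.009], [0, 0, 0], 0],
    [[0, 0, -0.012], [0, 0, 0], 0],
    [[0, 0, -0.014], [0, 0, 0], 0],
    [[0, 0, -0.014], [0, 0, 0], 0]
  ]
}}

```text
t: 4.45
tool_pos: [0.5508, 0.1732, 0.113]
tool_rot: [-1.574, 0.034, -0.029]
contact_force: [0.5, -0.3, 0.5]
opening: -0.0002
```

Run:
```python
from h import *
look('s6.png')
```

```text
knob [0.5527 0.1442 0.1346] n 278 fore 0.028 across -0.224 disc 0.007429
t 4.5 pos [0.5508 0.1732 0.1131] F [-0.98 -0.44 -0.21] open 0.0002
```

View pics/s6c.png

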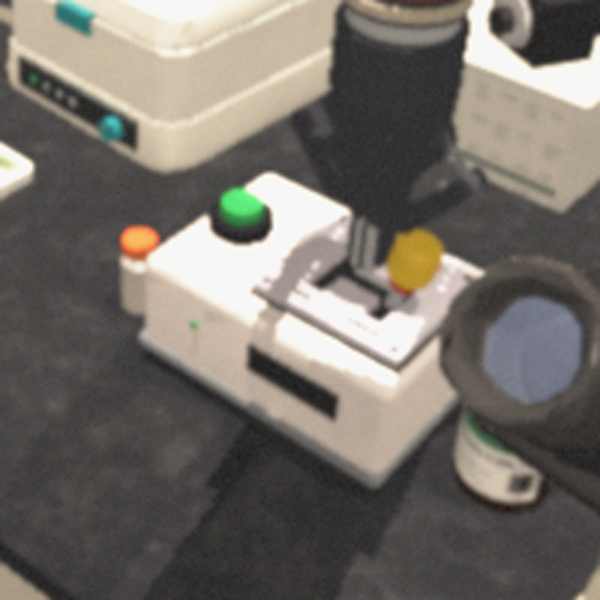

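Call:
{"method": "arm_command", "body": {
  "steps": [
    [[0, 0, -0.001], [0, 0, 0], 0],
    [[0, 0, -0.002], [0, 0, 0], 0],
    [[0, 0, -0.003], [0, 0, 0], 0],
    [[0, 0, -0.003], [0, 0, 0], 0]
  ]
}}

```text
t: 4.9
tool_pos: [0.5506, 0.1706, 0.113]
tool_rot: [-1.573, 0.034, -0.028]
contact_force: [0.6, 3.9, -0.7]
opening: 0.0002
```

Run:
```python
from h import *
look('s7.png')
```

```text
knob [0.5525 0.1419 0.1341] n 274 fore 0.027 across -0.243 disc 0.007541
t 4.95 pos [0.5505 0.1706 0.113 ] F [ 0.42  3.16 -1.48] open -0.0001
```

Call:
{"method": "arm_command", "body": {
  "steps": [
    [[0, 0, 0.01], [0, 0, 0], 0],
    [[-0.015, 0, 0.012], [0, 0, 0], 0],
    [[-0.03, 0, 0.012], [0, 0, 0], 0],
    [[-0.046, 0, 0.01], [0, 0, 0], 0],
    [[-0.046, 0, 0.0], [0, 0, 0], 0]
  ]
}}

```text
t: 5.45
tool_pos: [0.5032, 0.1728, 0.113]
tool_rot: [-1.575, 0.033, -0.026]
contact_force: [0.9, 0.0, -0.2]
opening: 0.0002
```

Call:
{"method": "arm_command", "body": {
  "steps": [
    [[0, 0, -0.01], [0, 0, 0], 0],
    [[0, 0, -0.02], [0, 0, 0], 0],
    [[0, 0, -0.03], [0, 0, 0], 0],
    [[0, 0, -0.03], [0, 0, 0], 0]
  ]
}}

```text
t: 5.85
tool_pos: [0.5026, 0.1413, 0.1132]
tool_rot: [-1.575, 0.035, -0.028]
contact_force: [0.6, 0.3, 0.6]
opening: 0.0003
```

Run:
```python
from h import *
look('s8.png')
```

```text
knob [0.5678 0.1433 0.1332] n 75 fore 0.144 across -0.227 disc 0.005383
t 5.9 pos [0.5025 0.1419 0.1131] F [ 0.4   0.37 -0.56] open 0.0001
```

View pics/s8c.png

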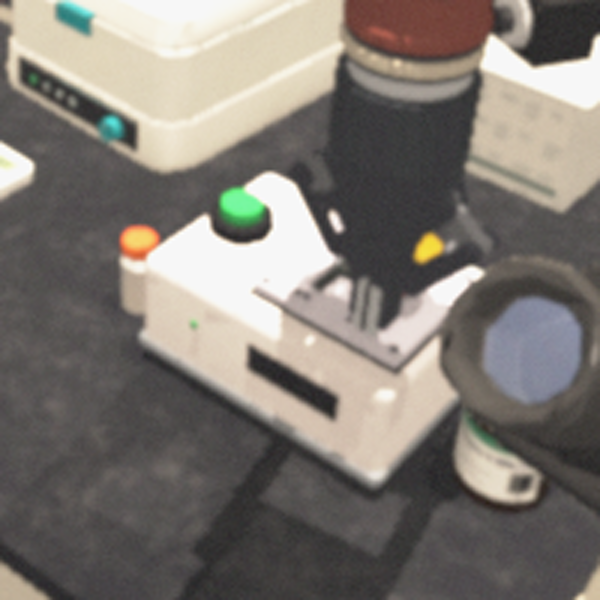

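Call:
{"method": "arm_command", "body": {
  "steps": [
    [[0.012, 0, 0], [0, 0, 0], 0],
    [[0.02, 0, 0], [0, 0, 0], 0],
    [[0.026, 0, 0], [0, 0, 0], 0],
    [[0.032, 0, 0], [0, 0, 0], 0],
    [[0.037, 0, 0], [0, 0, 0], 0]
  ]
}}

```text
t: 6.4
tool_pos: [0.5398, 0.1407, 0.1129]
tool_rot: [-1.575, 0.035, -0.026]
contact_force: [-2.8, 0.1, 1.8]
opening: 0.0
```

Run:
```python
from h import *
look('s9.png')
```

```text
knob [0.5665 0.1326 0.1303] n 23 fore 0.137 across -0.312 disc 0.005799
t 6.45 pos [0.5406 0.1406 0.1131] F [-0.48  0.17  0.77] open -0.0002
```

View pics/s9c.png

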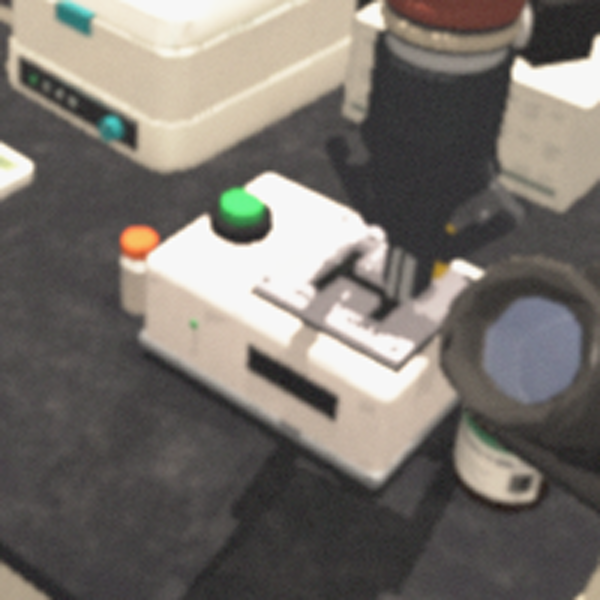

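Call:
{"method": "arm_command", "body": {
  "steps": [
    [[0.003, 0, 0], [0, 0, 0], 0],
    [[0.006, 0, 0], [0, 0, 0], 0],
    [[0.008, 0, 0], [0, 0, 0], 0],
    [[0.01, 0, 0], [0, 0, 0], 0],
    [[0.01, 0, 0], [0, 0, 0], 0]
  ]
}}

```text
t: 6.95
tool_pos: [0.5505, 0.1403, 0.1126]
tool_rot: [-1.574, 0.034, -0.028]
contact_force: [-1.4, 1.3, -0.7]
opening: 0.0004
```

Call:
{"method": "arm_command", "body": {
  "steps": [
    [[0.001, 0, 0], [0, 0, 0], 0],
    [[0.002, 0, 0], [0, 0, 0], 0],
    [[0.003, 0, 0], [0, 0, 0], 0],
    [[0.003, 0, 0], [0, 0, 0], 0]
  ]
}}

```text
t: 7.35
tool_pos: [0.5534, 0.1403, 0.1123]
tool_rot: [-1.574, 0.034, -0.027]
contact_force: [-2.6, 0.8, -1.1]
opening: 0.0002
```

Run:
```python
from h import *
st()
```

```text
t 7.35 pos [0.5534 0.1403 0.1123] F [-2.65  0.84 -1.07] open 0.0002
```

Call:
{"method": "arm_command", "body": {
  "steps": [
    [[0.001, 0, 0], [0, 0, 0], 0],
    [[0.0015, 0, 0], [0, 0, 0], 0],
    [[0.002, 0, 0], [0, 0, 0], 0],
    [[0.002, 0, 0], [0, 0, 0], 0]
  ]
}}

```text
t: 7.75
tool_pos: [0.5552, 0.1402, 0.1121]
tool_rot: [-1.574, 0.035, -0.027]
contact_force: [-3.5, 1.6, -0.6]
opening: -0.0002
```

Run:
```python
from h import *
o=st(); print(o['wrist_torque'])
```

```text
t 7.75 pos [0.5552 0.1402 0.1121] F [-3.52  1.65 -0.58] open -0.0002
[0.30177463 0.58746984 0.06112079]
```

Call:
{"method": "arm_command", "body": {
  "steps": [
    [[0.0007, 0, 0], [0, 0, 0], 0],
    [[0.0013, 0, 0], [0, 0, 0], 0],
    [[0.002, 0, 0], [0, 0, 0], 0],
    [[0.002, 0, 0], [0, 0, 0], 0]
  ]
}}

```text
t: 8.15
tool_pos: [0.5561, 0.1402, 0.1119]
tool_rot: [-1.574, 0.037, -0.024]
contact_force: [-7.6, 1.5, 1.8]
opening: -0.0001
```

Run:
```python
from h import *
o=st(); print(o['wrist_torque'])
```

```text
t 8.15 pos [0.5561 0.1402 0.1119] F [-7.6  1.5  1.8] open -0.0001
[ 0.23967379  1.17863491 -0.01545195]
```

Call:
{"method": "arm_command", "body": {
  "steps": [
    [[-0.01, 0, 0], [0, 0, 0], 0],
    [[-0.03, 0, 0], [0, 0, 0], 0],
    [[-0.05, -0.02, 0.0], [0, 0, 0], 0],
    [[-0.06, -0.06, 0.03], [0, 0, 0], 0],
    [[-0.06, -0.08, 0.07], [0, 0, 0], 0]
  ]
}}

```text
t: 8.65
tool_pos: [0.5007, 0.2125, 0.1961]
tool_rot: [-1.574, 0.034, -0.032]
contact_force: [1.6, -0.5, 0.7]
opening: -0.0
```

Run:
```python
from h import *
look('s10.png')
T=shot('top','t10.png');cv2.imwrite('pics/t10c.png',cv2.resize(T['img'][150:300,220:420,::-1],None,fx=3,fy=3,interpolation=cv2.INTER_CUBIC))
```

```text
knob [0.5924 0.1433 0.1272] n 295 fore 0.336 across -0.221 disc 0.00249
t 8.7 pos [0.5025 0.2188 0.2002] F [-1.2   2.14  3.42] open 0.0001
```

View pics/s10c.png

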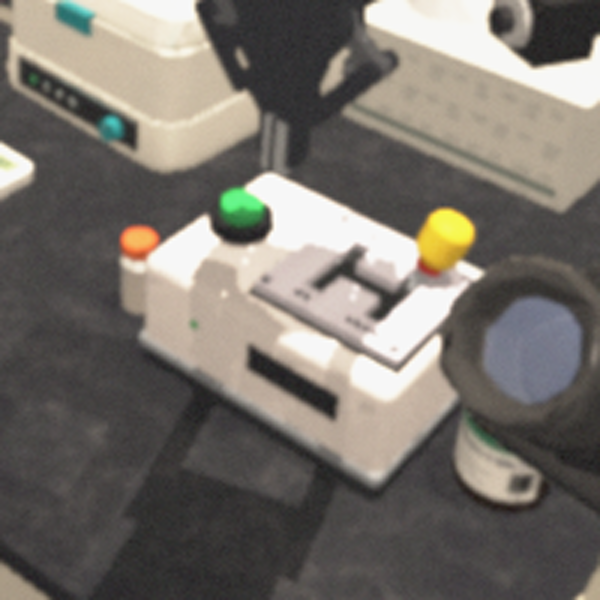

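View pics/t10c.png

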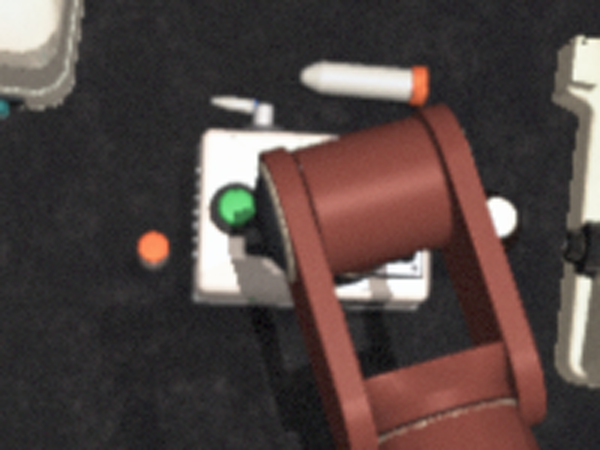

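Run:
```python
from h import *
st();to([.555,.277,.13])
```

```text
t 8.75 pos [0.5024 0.2163 0.1982] F [ 0.71 -0.74 -0.24] open 0.0
shift tool [0.0501 0.0684 0.0625]
```

Call:
{"method": "arm_command", "body": {
  "steps": [
    [[0.025, 0.0, 0.03], [0, 0, 0], 0],
    [[0.05, 0.01, 0.0625], [0, 0, 0], 0],
    [[0.05, 0.03, 0.0625], [0, 0, 0], 0],
    [[0.05, 0.05, 0.0625], [0, 0, 0], 0],
    [[0.05, 0.066, 0.0625], [0, 0, 0], 0]
  ]
}}

```text
t: 9.25
tool_pos: [0.555, 0.2764, 0.1307]
tool_rot: [-1.571, 0.025, -0.031]
contact_force: [0.2, -0.4, -0.1]
opening: -0.0004
```

Run:
```python
from h import *
look('s11.png'); to([.555,.277,.125])
```

```text
knob [0.5922 0.1432 0.1273] n 293 fore 0.334 across -0.221 disc 0.002513
t 9.3 pos [0.5532 0.2757 0.1276] F [-1.21 -0.54 -1.84] open 0.0001
shift tool [0.0018 0.0026 0.0014]
```

View pics/s11c.png

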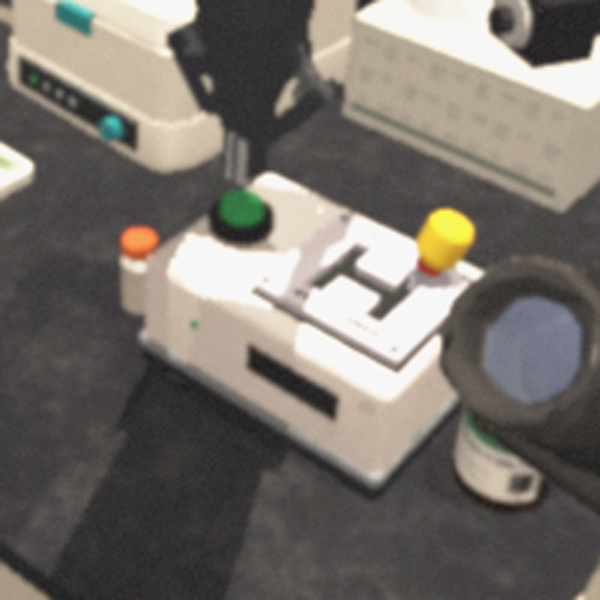

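Call:
{"method": "arm_command", "body": {
  "steps": [
    [[0.0018, 0.004, 0.001], [0, 0, 0], 0],
    [[0.0018, 0.007, 0.001], [0, 0, 0], 0],
    [[0.0018, 0.01, 0.001], [0, 0, 0], 0],
    [[0.0018, 0.012, 0.001], [0, 0, 0], 0],
    [[0.0018, 0.014, 0.001], [0, 0, 0], 0]
  ]
}}

```text
t: 9.8
tool_pos: [0.5555, 0.2767, 0.1143]
tool_rot: [-1.572, 0.028, -0.029]
contact_force: [0.3, 0.3, -0.8]
opening: -0.0002
```

Call:
{"method": "arm_command", "body": {
  "steps": [
    [[0, 0.001, 0], [0, 0, 0], 0],
    [[0, 0.002, 0], [0, 0, 0], 0],
    [[0, 0.003, 0], [0, 0, 0], 0]
  ]
}}

```text
t: 10.1
tool_pos: [0.5556, 0.2768, 0.1116]
tool_rot: [-1.572, 0.027, -0.029]
contact_force: [-0.3, 0.5, 1.7]
opening: -0.0
```

Call:
{"method": "arm_command", "body": {
  "steps": [
    [[0, 0.001, 0], [0, 0, 0], 0],
    [[0, 0.002, 0], [0, 0, 0], 0],
    [[0, 0.003, 0], [0, 0, 0], 0],
    [[0, 0.003, 0], [0, 0, 0], 0]
  ]
}}

```text
t: 10.5
tool_pos: [0.5557, 0.2768, 0.1087]
tool_rot: [-1.572, 0.027, -0.029]
contact_force: [-1.7, -0.4, 3.9]
opening: -0.0
```

Run:
```python
from h import *
look('s12.png')
```

```text
knob [0.5926 0.1432 0.1272] n 294 fore 0.337 across -0.221 disc 0.002473
t 10.55 pos [0.5557 0.2768 0.1088] F [-2.32 -0.44  3.67] open 0.0
```

View pics/s12c.png

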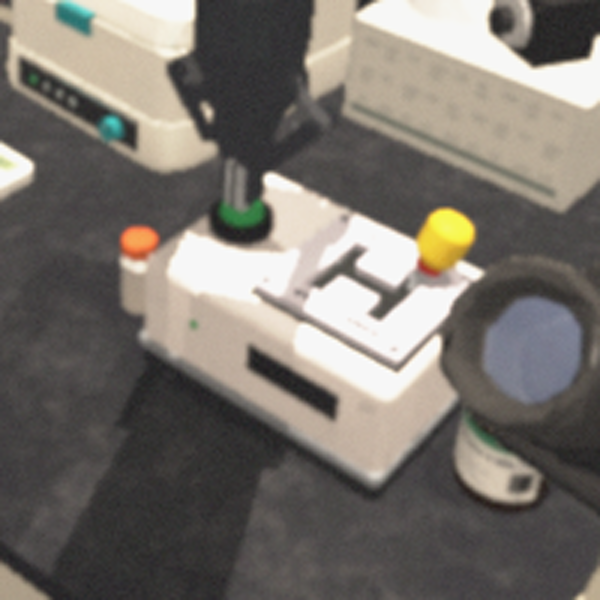

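Contact is on the button. I'll press on until the force rises past the 5 N bottom.

Call:
{"method": "arm_command", "body": {
  "steps": [
    [[0, 0.001, 0], [0, 0, 0], 0],
    [[0, 0.002, 0], [0, 0, 0], 0],
    [[0, 0.003, 0], [0, 0, 0], 0],
    [[0, 0.003, 0], [0, 0, 0], 0],
    [[0, 0.003, 0], [0, 0, 0], 0]
  ]
}}

```text
t: 11.05
tool_pos: [0.5557, 0.2768, 0.106]
tool_rot: [-1.572, 0.027, -0.029]
contact_force: [-2.7, -0.4, 4.5]
opening: -0.0002
```

Run:
```python
from h import *
st()
```

```text
t 11.05 pos [0.5557 0.2768 0.106 ] F [-2.67 -0.41  4.45] open -0.0002
```

Call:
{"method": "arm_command", "body": {
  "steps": [
    [[0, 0.001, 0], [0, 0, 0], 0],
    [[0, 0.002, 0], [0, 0, 0], 0],
    [[0, 0.003, 0], [0, 0, 0], 0],
    [[0, 0.003, 0], [0, 0, 0], 0],
    [[0, 0.003, 0], [0, 0, 0], 0]
  ]
}}

```text
t: 11.55
tool_pos: [0.5558, 0.2769, 0.1059]
tool_rot: [-1.572, 0.027, -0.028]
contact_force: [-8.3, -4.2, 16.2]
opening: -0.0001
```

Run:
```python
from h import *
look('s13.png')
```

```text
knob [0.5925 0.1434 0.1272] n 293 fore 0.336 across -0.220 disc 0.002486
t 11.6 pos [0.5558 0.2769 0.1059] F [-8.15 -3.7  16.88] open -0.0001
```

Call:
{"method": "arm_command", "body": {
  "steps": [
    [[0, -0.01, 0], [0, 0, 0], 0],
    [[0, -0.03, 0], [0, 0, 0], 0],
    [[0, -0.06, 0], [0, 0, 0], 0],
    [[0, -0.1, 0.02], [0, 0, 0], 0],
    [[0, -0.12, 0.06], [0, 0, 0], 0]
  ]
}}

```text
t: 12.1
tool_pos: [0.5597, 0.3365, 0.2295]
tool_rot: [-1.571, 0.026, -0.035]
contact_force: [1.1, 1.2, -0.0]
opening: 0.0
```

Call:
{"method": "arm_command", "body": {
  "steps": [
    [[-0.03, 0, 0.03], [0, 0, 0], 0],
    [[-0.06, 0, 0.06], [0, 0, 0], 0],
    [[-0.1, 0, 0.1], [0, 0, 0], 0],
    [[-0.1, 0, 0.1], [0, 0, 0], 0],
    [[-0.1, 0, 0.1], [0, 0, 0], 0]
  ]
}}

```text
t: 12.6
tool_pos: [0.4626, 0.4413, 0.2282]
tool_rot: [-1.571, 0.024, -0.033]
contact_force: [0.6, -0.5, -0.3]
opening: 0.0001
```

Run:
```python
from h import *
S=look('s14.png')
T=shot('top','t14.png');cv2.imwrite('pics/t14c.png',cv2.resize(T['img'][150:300,220:420,::-1],None,fx=3,fy=3,interpolation=cv2.INTER_CUBIC))
def seg(p,box):
    m=cv2.inRange(cv2.cvtColor(p['img'],cv2.COLOR_RGB2HSV),(20,120,60),(33,255,255));r0,r1,c0,c1=box;z=np.zeros_like(m);z[r0:r1,c0:c1]=m[r0:r1,c0:c1];ys,xs=np.nonzero(z);return (ys.mean(),xs.mean()),len(ys)
a=seg(S,(190,270,280,400));b=seg(T,(180,250,310,370));print(a,b)
X,e=tri([ray(S,a[0]),ray(T,b[0])]);print(X,e)
ux=np.array([np.cos(-.035),np.sin(-.035)]);uy=np.array([-ux[1],ux[0]]);d=X[:2]-[.55,.1737];print('fore',np.arcsin(d@ux/.132),'across',np.arcsin(d@uy/.132))
```

```text
knob [0.5925 0.1433 0.1272] n 292 fore 0.336 across -0.221 disc 0.002483
t 12.65 pos [0.4636 0.4404 0.2283] F [-0.27  0.15 -0.42] open -0.0
((np.float64(228.6986301369863), np.float64(368.03767123287673)), 292) ((np.float64(206.4), np.float64(353.8)), 120)
[0.5822238  0.14042684 0.13456519] [np.float64(0.0013468302318428666), np.float64(0.0013468302318429834)]
fore 0.25556365591847935 across -0.24584144345758502
```

View pics/s14c.png

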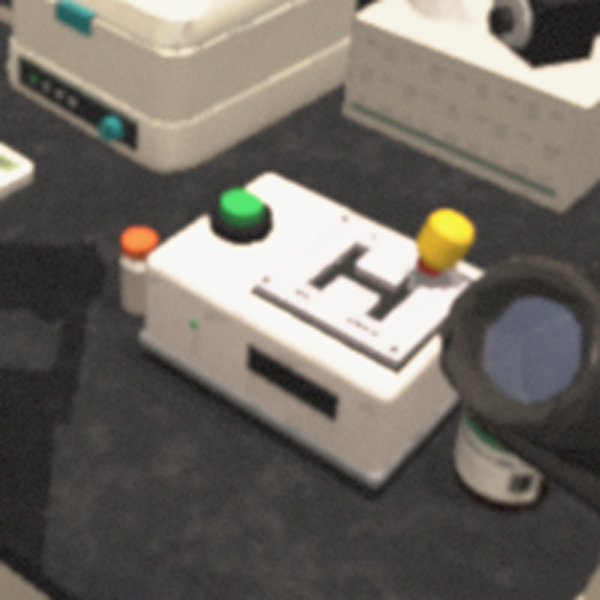

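View pics/t14c.png

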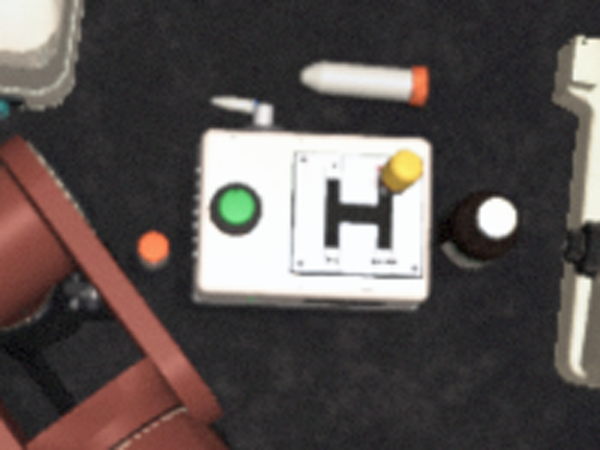

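The knob (crop 445,240 in the scene view and 403,170 in the top view) sits in the forward-right slot. Two-view triangulation gives fore about 0.256 and across about -0.246. The button is out, the bystanders look unmoved, and the arm is clear.

```bash
python3 -c "
from h import *
print(ctrl.finish_job()); st()"
```

```text
the job is handed in; nothing more can be done
None
the job is handed in; nothing more can be done
```

The lever is in third gear, the start button has been pressed and released, and the job is handed in (no verdict is reported). I pushed with the closed fingertips only. The lever started in the left lane near neutral, so I pushed it straight across to the right lane. I then pushed it forward until the force rose to about 8 N at the slot's end. Next I pressed the green button until it bottomed (about 6 mm of travel, 16 N), let it go and moved the arm clear. This took about 13 s of the 58 s.

**Last checks:**
- **Lever:** measured from two views, it leans about 0.256 rad forward and 0.246 rad to the right, which is home in third.
- **Button and knob:** the button looks fully out. The knob sits at about 0.135 m, which is its normal lowered height.
- **Surroundings:** the bystanders near the drive look unmoved; I did not check the rack and timer on the far left. The force on the tool is back to about zero.

**One disagreement:** the rougher single-camera estimate gave a forward lean of 0.336 rad, which is beyond the slot's physical limit of 0.27. I took the two-view value instead. It fits where the fingers met the end stop.

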